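# Unlock the demonstration cylinder and draw its piston to the groove

### The arm

A 6-joint arm with a two-finger parallel gripper is mounted at the origin on the work surface. World frame = base frame: x ahead of the robot, y to its left, z up, the work surface at z = 0. Lengths are in mm, angles in degrees, forces in N, time in s.
With the tool pointing down it reaches from about 350 to 850 mm from the base axis. Payload 8.1 kg.
Tool frame: the origin (TCP) lies midway between the tips of the shut fingers; the grasp point (between the pads) lies 19 mm behind it; z points along the fingers, y is the direction in which the jaws open and shut (so a half turn about z gives the same grasp; the last joint's range is limited). The gripper opens to 85 mm and grips with 20 to 120 N. Pads are 22 mm wide; open, the fingers measure 114 mm over their backs; the gripper's body (76 mm by 85 mm) begins 54 mm behind the grasp point. The pads swing forward as they close: fully open they stand 13 mm farther back than shut.
Start: joints at [70.451, 7.471, 85.268, -0, 87.261, -4.893], TCP at [151.789, 580.487, 199.292] pointing down, gripper open.
Joint ranges: [-169.43, 169.43], [-51.17, 129.36], [1.28, 143.12], [-76.62, 256.62], [0, 156.53], [-152.29, 152.29]. Speed limits (degrees/s): [136.94, 136.94, 159.86, 180, 180, 180].

### API

Orientations are given as [roll, pitch, yaw] about the fixed x, y, z axes, in that order (R = Rz(yaw) Ry(pitch) Rx(roll)).
In Python, from bench import r gives the robot as it stands.
- The arm moves only by the tool carry_out, never from a script. Its argument "increments" is a list of rows, each a list of 3 entries, a list of its own where there are three numbers: the shift along the tool's x, y, z in m, then the turn, a rotation vector about the tool's x, y, z in rad, then the closure, from 0 (fully open) to 1 (shut). A call has 1 to 12 rows; each row shifts and turns the pose as measured when the row begins, along the tool's axes as they then stand; what a row does not reach is not made up. A row lasts 1/10 s, in which the tool goes at most 50 mm and 8.59 degrees, less where a joint would pass 70% of its speed; a pose out of reach is approached as far as the arm can. A call with a gripper value outside its range is refused whole. The fingers move at their own pace and stop on an object; "newtons" is the grip in N (left out, the last holds). Time passes only in rows, so rows that do not move let the fingers close. It gives the time, the measured TCP pose, the force and the opening at its end, in the units of the state.
- r.sense(): the state, without advancing time (a new reading comes with each control period).
- r.snapshot(name): name is "scene" or "side" or "wrist"; returns a dict with "image" (420x560x3 uint8, blue, green, red), "vertical_fov" (degrees; the focal length in pixels is half the picture's height over the tangent of half this angle, whatever the lens; pixels are square), "cx", "cy" (the principal point, pixels), "k1" (the pictures are not rectified: a ray, as slopes to the right and down, at radius r is drawn at 1 + k1 r^2 times it, then the intrinsics apply), "rvec" (rotation vector, rad) and "tvec" (3), from world to camera coordinates, as OpenCV has them. Camera axes: x right, y down, z forward; pixel columns grow to the right and rows downward; lengths in mm; the calibration is good to about 2 mm. A picture is of the moment at which its call begins. There is no depth.
- r.hand_in(): hands the job in, once; it reports no verdict.
The state is a dict: "time": time; "joint_pos": joint angles; "qd": joint speeds; "joint_efforts": joint torques, N m; "tool_pos": TCP position; "tcp_rot": TCP orientation; "ft_force": force on the tool from outside, world axes, zero at the start; "wrist_torque": the same for the moment, N m; "finger_gap": finger opening in mm.
Only numpy, scipy, OpenCV 4.12 (cv2) and the standard library are available. Lean on these libraries where they do the work, as an engineer would, in place of code of your own. Each camera call takes 0.05 s, during which the arm holds its last target.

### The job

On the lecture bench, throw the demonstration cylinder's locking lever over, away from its locked notch, until it sits in the other (dot-marked) notch, and leave it there. Then take the piston by its head and draw it straight up out of the bore, without wrenching it sideways, only until the groove turned in its shaft is level with the top of the block, and finish still gripping it there: do not pull it out, lower it or let go. Do not disturb the glassware and bottles beside it.

Things in the scene. Friction and masses are not known exactly. Their poses are not given: they have to be found in the camera images.
- stand: Fixed stand: grey base plate 130 x 220 x 12 mm (own y from -60 to +160 mm) with a 56 mm square aluminium block, top 112 mm above the bench, with an upright bore 21.5 mm across, 92 mm deep. Origin: on the bench under the bore's axis; z up. The lever's pivot post, 28 mm thick, stands at y = +58 mm. Yaw varies up to 0.5 rad either way; bystanders stand on its -y side.
- bore_mouth (a point): Centre of the bore's mouth on the block's flat top, 112 mm above the bench; same axes as the stand.
- piston: Loose steel piston, about 0.4 kg, upright in the bore; drops if released. Origin: centre of its foot; z up its axis. Shaft 20 mm thick, 0 to 85 mm above the foot; collar 32 mm across, 8 mm thick, resting on the block when fully in; stem 14 mm thick; black round head 28 mm across, from 125 to 155 mm. A dark groove round the shaft hides in the bore, 50 mm below the collar's underside.
- piston_head (a point): Centre of the piston's round head, the place to grip; 140 mm above the foot. 167 mm above the bench when the piston is fully in.
- piston_groove (a point): Point on the piston's axis at the middle of the dark 3 mm wide groove, 35 mm above the foot and 105 mm below the head's centre. Starts 50 mm below bore_mouth and must come level with it, so the piston rises 50 mm; 35 mm of shaft stays in the bore.
- lever (a joint): Angle of the flat steel lever on its upright pivot. 0: locked notch, lever along the stand's +y, tongue over the collar (starts at 0 to 0.12). Grows clockwise seen from above (knob swings to the stand's +x). 0.80: free notch, marked by a dot on the index arc. Both notches are at the end stops of its swing (0 and 0.80 rad). It turns stiffly, about 2.5 N at the knob, and stays where it is left.
- lever_knob (a point): Centre of the top of the lever's upright handle: a black round post 18 mm thick, gripping length 34 mm (from the bar, whose top is 131 mm above the bench, up to this point at 165 mm), 90 mm from the pivot.
- lever_hub (a point): Top of the lever's pivot, on its upright axis, 137 mm above the bench.
- flask: Bystander: conical glass flask, 82 mm across, 120 mm tall; origin under its base. Leave alone.
- dropper: Bystander: small white plastic bottle, 36 mm across, 85 mm tall; origin under its base. Leave alone.
- jar: Bystander: glass jar with grey cap, 60 mm across, 75 mm tall; origin under its base. Leave alone.
Not all that is in view belongs to the job. There is more than one size of the piston; the one meant has the size given above.

How it is judged:
By the outcome, as a careful person would: the job done as asked, in the order asked, and still so for the second after the job is handed in, while the arm keeps its last pose, push and grip.
It also fails if it takes over 51 s, if anything falls off the work surface, if the arm or the gripper's body presses on something with over 40 N, if the wrist force passes 120 N, or if a joint passes its speed limit or range.

## Working session

There is one attempt and no reset: what is moved stays moved. The work goes in short steps, Python scripts to look and compute and a tool call to move; the robot and the scene stay as the last step left them, time stands still between calls to the robot, and variables do not carry over. Pictures are saved under pics/ and viewed, and the job is handed in when it is done.

Besides the shell and the picture viewer there is one more tool, called after "Request:" by a JSON object that holds its "fn" and its "kwargs". carry_out: Moves the arm, as the interface text tells. Its arguments: {"type":"object","properties":{"increments":{"type":"array"},"newtons":{"type":"number"}},"required":["increments"]}

```bash
mkdir -p pics; cat > h.py <<'E'
import numpy as np, cv2
from bench import r
def snap(n,f):
    s=r.snapshot(n); cv2.imwrite('pics/'+f+'.png',s['image']); np.save('pics/'+f+'.npy',{k:v for k,v in s.items() if k!='image'},allow_pickle=True); return s
def cal(f):
    s=np.load('pics/'+f+'.npy',allow_pickle=True).item()
    F=210/np.tan(np.radians(s['vertical_fov'])/2)
    K=np.array([[F,0,s['cx']],[0,F,s['cy']],[0,0,1]]);D=np.array([s['k1'],0,0,0,0.])
    return K,D,np.array(s['rvec'],float),np.array(s['tvec'],float)
def proj(f,P):
    K,D,rv,t=cal(f); return cv2.projectPoints(np.array(P,float).reshape(-1,1,3),rv,t,K,D)[0][:,0]
def ray(f,uv):
    K,D,rv,t=cal(f); R=cv2.Rodrigues(rv)[0]
    p=cv2.undistortPoints(np.array([[uv]],float),K,D)[0,0]
    d=R.T@np.array([p[0],p[1],1]); return -R.T@t, d/np.linalg.norm(d)
def atz(f,uv,z):
    c,d=ray(f,uv); return c+d*(z-c[2])/d[2]
def tri(*obs):
    A=np.zeros((3,3));b=np.zeros(3)
    for f,uv in obs:
        c,d=ray(f,uv);M=np.eye(3)-np.outer(d,d);A+=M;b+=M@c
    return np.linalg.solve(A,b)
def crop(f,x0,y0,x1,y1,k,g):
    im=cv2.imread('pics/'+f+'.png')[y0:y1,x0:x1]; cv2.imwrite('pics/'+g+'.png',cv2.resize(im,None,fx=k,fy=k,interpolation=cv2.INTER_CUBIC))
E
python3 - <<'E'
from h import *
for n in ['scene','side','wrist']: snap(n,n+'0')
print(r.sense())
E
```

```text
{'time': 0.15, 'joint_pos': array([ 7.04513514e+01,  7.50390100e+00,  8.53136612e+01, -5.63527232e-04,
        8.72613437e+01, -4.89341101e+00]), 'qd': array([ 0.02719035, -0.09511353, -0.16390813, -0.05885256,  0.06193075,
       -0.03136503]), 'joint_efforts': array([ 1.54925816e-03, -5.70062721e+01, -5.01158345e+01, -4.47002858e-04,
        9.90159286e-03, -3.53873713e-05]), 'tool_pos': array([151.63541959, 580.05613799, 198.51097465]), 'tcp_rot': array([-1.79921334e+02, -6.17006628e-03,  1.65344786e+02]), 'ft_force': array([1.36444746, 0.27129235, 0.14832605]), 'wrist_torque': array([ 0.01710413,  0.03947276, -0.02285941]), 'finger_gap': 85.33729578050763}
```

View pics/scene0.png

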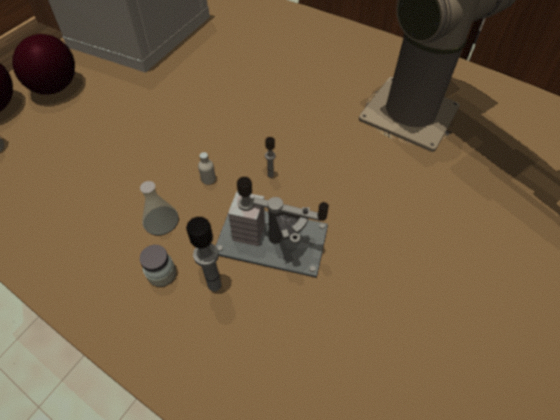

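View pics/side0.png

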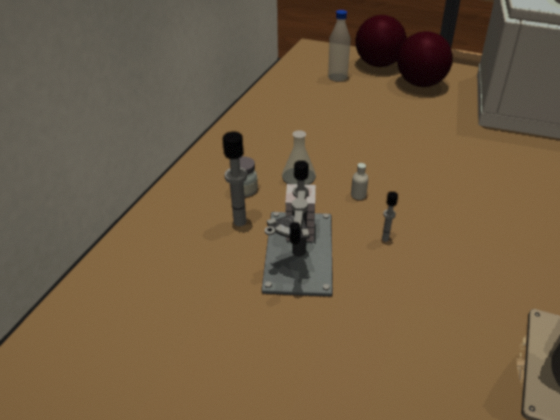

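View pics/wrist0.png

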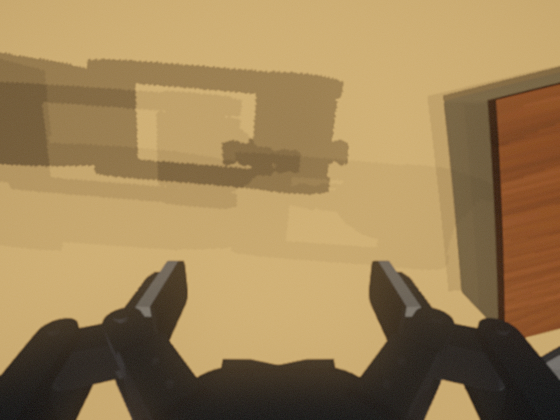

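The scene picture shows the stand at about (273,235), with the piston head at (245,187) and the lever knob at (323,211). There is a decoy piston at each of (205,255) and (270,157). I'll enlarge these areas.

```bash
python3 - <<'E'
from h import *
crop('scene0',200,165,340,280,5,'c1'); crop('side0',225,150,345,300,4,'c2')
E
```

```text
(no output)
```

View pics/c1.png

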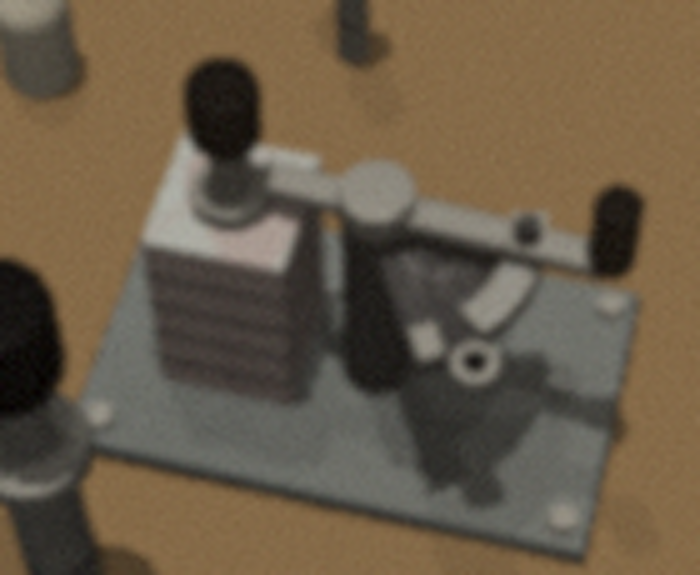

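View pics/c2.png

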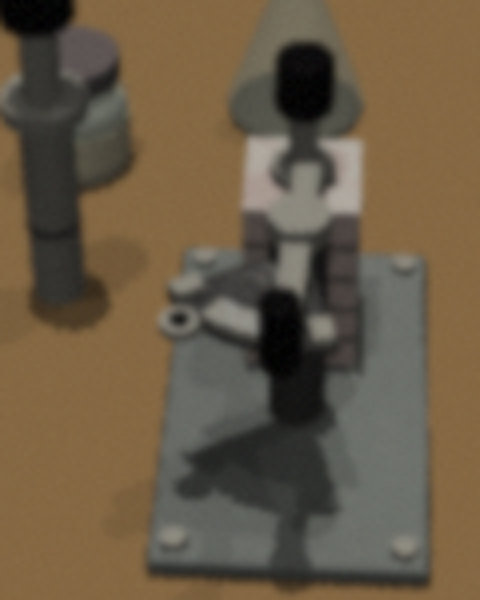

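```bash
python3 - <<'E'
from h import *
S=lambda u,v:('scene0',((u+.5)/5+199.5,(v+.5)/5+164.5))
T=lambda u,v:('side0',((u+.5)/4+224.5,(v+.5)/4+149.5))
np.set_printoptions(precision=1,suppress=True)
hub=tri(S(378,183),T(299,208)); head=tri(S(223,108),T(305,82)); kn=tri(S(620,197),T(282,300))
print(hub,head,kn)
d=hub-head;print(np.linalg.norm(d[:2]),np.degrees(np.arctan2(d[1],d[0])))
e=kn-hub;print(np.linalg.norm(e[:2]),np.degrees(np.arctan2(e[1],e[0])))
for a in [(637,293),(583,550)]: print('S',atz(*S(*a),12))
for a in [(152,566),(428,568),(427,257),(183,248)]: print('T',atz(*T(*a),12))
yaw=np.arctan2(d[1],d[0])-np.pi/2
for n,z in (('flask',0),):pass
for f in ('scene0','side0'):
    K,D,rv,t=cal(f);print(f,-cv2.Rodrigues(rv)[0].T@t)
# bystanders / decoys
print('flask',atz('scene0',(161,220),0),'drop',atz('scene0',(208,178),0),'jar',atz('scene0',(161,272),0))
print('big head',tri(('scene0',(201,233)),('side0',(233,146))),'small head',tri(('scene0',(270,144)),('side0',(392,199))))
E
```

```text
[546.4 -85.6 138.7] [ 565.3 -141.1  165.7] [520.9   0.4 164.4]
58.617591337382954 108.81249165010236
89.68626039149193 106.47817217736898
S [455.5 -11.   12. ]
S [575.5  30.9  12. ]
T [570.3  34.   12. ]
T [453.5 -11.8  12. ]
T [ 521.3 -215.2   12. ]
T [ 645.5 -173.4   12. ]
scene0 [932.9 165.8 753.3]
side0 [306.3 555.2 710. ]
flask [ 641.6 -327.     0. ] drop [ 488.7 -314.4    0. ] jar [ 738.7 -239.6    0. ]
big head [ 699.  -129.5  193.5] small head [ 398.3 -196.   104.2]
```

The measured points agree with the given sizes: hub to bore is 58.6 mm (58 given), hub to knob 89.7 mm (90), head height 165.7 mm (167), and the base edges run at about 109°. That puts the stand's yaw at about 19.2°, the bore at (565.5, -141) and the lever at about 0.05 rad. Next I'll plan the approach to the knob.

```bash
cat > plan.py <<'E'
import sys
from h import *
def plan(tx,ty,tz,tyaw,n,stepmax=45,turn=7.5):
    s=r.sense();p=s['tool_pos'].copy();y=s['tcp_rot'][2];print('from',p.round(1),s['tcp_rot'].round(2),s['time'])
    for i in range(n):
        d=np.array([tx,ty,tz])-p;L=np.linalg.norm(d);d=d*min(1,stepmax/max(L,1e-9))
        dy=np.clip((tyaw-y+180)%360-180,-turn,turn);c,q=np.cos(np.radians(y)),np.sin(np.radians(y))
        print([[round((c*d[0]+q*d[1])/1e3,3),round((q*d[0]-c*d[1])/1e3,3),round(-d[2]/1e3,3)],[0,0,round(-np.radians(dy),3)],0])
        p=p+d;y=y+dy
        if L<=stepmax and abs(tyaw-y)<.01:break
if __name__=='__main__': plan(*map(float,sys.argv[1:5]),int(sys.argv[5]),*map(float,sys.argv[6:]))
E
python3 plan.py 521 0 225 97 20
```

```text
from [151.6 580.1 198.5] [-1.7992e+02 -1.0000e-02  1.6534e+02] 0.15
[[np.float64(-0.033), np.float64(-0.031), np.float64(-0.002)], [0, 0, np.float64(0.131)], 0]
[[np.float64(-0.037), np.float64(-0.026), np.float64(-0.002)], [0, 0, np.float64(0.131)], 0]
[[np.float64(-0.04), np.float64(-0.021), np.float64(-0.002)], [0, 0, np.float64(0.131)], 0]
[[np.float64(-0.042), np.float64(-0.016), np.float64(-0.002)], [0, 0, np.float64(0.131)], 0]
[[np.float64(-0.044), np.float64(-0.01), np.float64(-0.002)], [0, 0, np.float64(0.131)], 0]
[[np.float64(-0.045), np.float64(-0.004), np.float64(-0.002)], [0, 0, np.float64(0.131)], 0]
[[np.float64(-0.045), np.float64(0.002), np.float64(-0.002)], [0, 0, np.float64(0.131)], 0]
[[np.float64(-0.044), np.float64(0.008), np.float64(-0.002)], [0, 0, np.float64(0.131)], 0]
[[np.float64(-0.043), np.float64(0.013), np.float64(-0.002)], [0, 0, np.float64(0.131)], 0]
[[np.float64(-0.041), np.float64(0.019), np.float64(-0.002)], [0, 0, np.float64(0.015)], 0]
[[np.float64(-0.041), np.float64(0.019), np.float64(-0.002)], [0, 0, np.float64(-0.0)], 0]
[[np.float64(-0.041), np.float64(0.019), np.float64(-0.002)], [0, 0, np.float64(-0.0)], 0]
[[np.float64(-0.041), np.float64(0.019), np.float64(-0.002)], [0, 0, np.float64(-0.0)], 0]
[[np.float64(-0.041), np.float64(0.019), np.float64(-0.002)], [0, 0, np.float64(-0.0)], 0]
[[np.float64(-0.041), np.float64(0.019), np.float64(-0.002)], [0, 0, np.float64(-0.0)], 0]
[[np.float64(-0.012), np.float64(0.006), np.float64(-0.001)], [0, 0, np.float64(-0.0)], 0]
```

Request:
{"fn": "carry_out", "kwargs": {"increments": [[[-0.033,-0.031,-0.004],[0,0,0.13],0],[[-0.037,-0.026,-0.004],[0,0,0.13],0],[[-0.04,-0.021,-0.004],[0,0,0.13],0],[[-0.042,-0.016,-0.004],[0,0,0.13],0],[[-0.044,-0.01,-0.004],[0,0,0.13],0],[[-0.045,-0.004,-0.004],[0,0,0.13],0],[[-0.045,0.002,-0.004],[0,0,0.13],0],[[-0.044,0.008,-0.004],[0,0,0.13],0],[[-0.043,0.013,-0.002],[0,0,0.13],0],[[-0.041,0.019,-0.002],[0,0,0.02],0]]}}

```text
time: 1.15
tool_pos: [391.8, 185.1, 231.4]
tcp_rot: [-179.8, 0.4, 94.9]
ft_force: [0.0, 0.6, 0.4]
finger_gap: 85.5
```

```bash
sed -i 's/print(\[\[round/print(*[[round/; s/,0\])$/,0])/' plan.py; sed -i 's/np.round/round/' plan.py; python3 plan.py 521 0 225 97 20 | sed 's/np.float64(\([^)]*\))/\1/g'
```

```text
from [391.8 185.1 231.4] [-179.76    0.38   94.91] 1.15
[-0.039, 0.022, 0.001] [0, 0, -0.036] 0
[-0.04, 0.021, 0.001] [0, 0, -0.0] 0
[-0.04, 0.021, 0.001] [0, 0, -0.0] 0
[-0.04, 0.021, 0.001] [0, 0, -0.0] 0
[-0.04, 0.021, 0.001] [0, 0, -0.0] 0
[-0.001, 0.0, 0.0] [0, 0, -0.0] 0
```

Request:
{"fn": "carry_out", "kwargs": {"increments": [[[-0.039,0.022,0.001],[0,0,0],0],[[-0.039,0.022,0.001],[0,0,0],0],[[-0.039,0.022,0.001],[0,0,0],0],[[-0.039,0.022,0.001],[0,0,0],0],[[-0.033,0.02,0.001],[0,0,0],0],[[0,0,0],[0,0,0],0]]}}

```text
time: 1.75
tool_pos: [520.0, -7.8, 226.6]
tcp_rot: [-179.8, 0.4, 94.5]
ft_force: [0.3, 0.1, -0.5]
finger_gap: 85.5
```

```bash
python3 - <<'E'
from h import *
snap('wrist','w1');snap('scene','s1')
print(proj('w1',[[521,0.4,165],[546,-86,137],[565.5,-141,182]]))
print(r.sense()['tool_pos'],r.sense()['ft_force'])
E
python3 plan.py 521 0.4 180 95 5 | sed 's/np.float64(\([^)]*\))/\1/g'
```

```text
[[280.45532362 197.11277292]
 [299.19891745 277.10541259]
 [317.97910404 359.91368769]]
[518.52536865  -4.75247547 226.86043627] [ 0.00407343 -0.04214493  0.28177066]
from [518.5  -4.8 226.9] [-179.8     0.32   94.61] 1.85
[0.005, 0.003, 0.045] [0, 0, -0.007] 0
[0.0, 0.0, 0.002] [0, 0, -0.0] 0
```

View pics/w1.png

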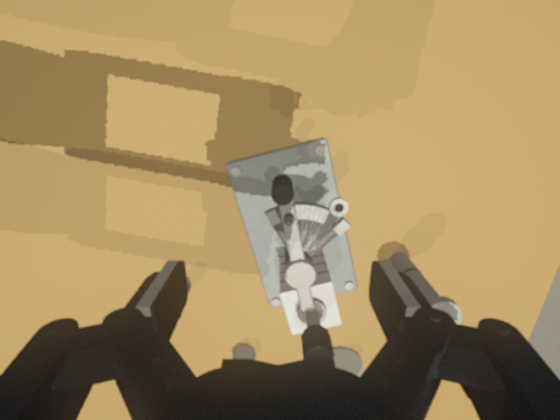

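```bash
python3 - <<'E'
from h import *
crop('w1',220,140,360,400,3,'c3')
K,D,rv,t=cal('w1');R=cv2.Rodrigues(rv)[0];print(-R.T@t,R[2])
print(proj('w1',[[521,0.4,165],[521,0.4,131]]))
E
```

```text
[514.00038923  72.70536018 400.79974898] [ 0.02124458 -0.31065034 -0.95028682]
[[280.45532362 197.11277292]
 [280.26738635 185.72425583]]
```

View pics/c3.png

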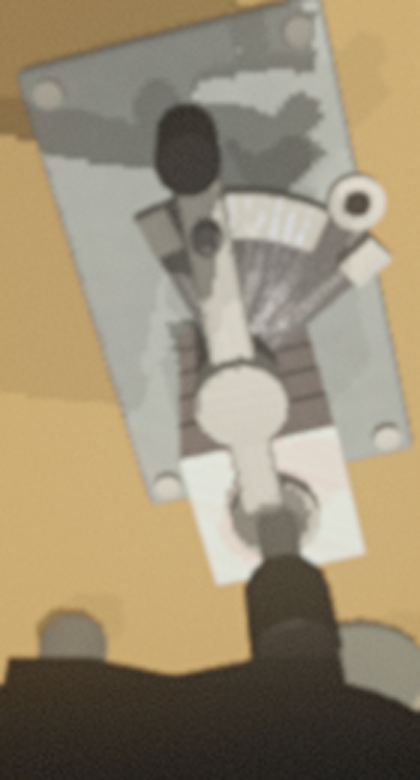

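The wrist view puts the knob's top at about (282.7,194.5) against a predicted (280.5,197), so the two agree within 2–3 mm. I'll use (522, 1) and go down around it.

Request:
{"fn": "carry_out", "kwargs": {"increments": [[[0.003,0.002,0.03],[0,0,0],0],[[0.003,0.002,0.03],[0,0,0],0],[[0,0,0.02],[0,0,0],0],[[0,0,0.012],[0,0,0],0],[[0,0,0],[0,0,0],0],[[0,0,0],[0,0,0],0]]}}

```text
time: 2.45
tool_pos: [520.5, 7.3, 134.3]
tcp_rot: [-180.0, 0.2, 95.0]
ft_force: [1.5, -0.1, 0.9]
finger_gap: 85.3
```

```bash
python3 - <<'E'
from h import *
snap('wrist','w2');snap('scene','s2')
print(proj('w2',[[522,1,165]]))
print(r.sense()['tool_pos'],r.sense()['ft_force'])
crop('s2',220,130,380,280,4,'c4')
E
```

```text
[[279.94378159 276.46258762]]
[521.02000924   6.93839909 134.79077251] [-0.16874149  0.03528542  0.06739042]
```

View pics/w2.png

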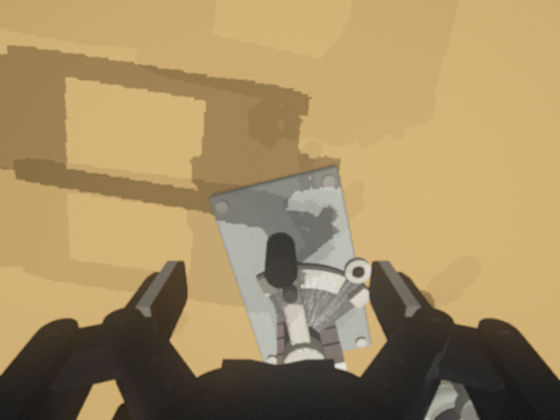

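View pics/c4.png

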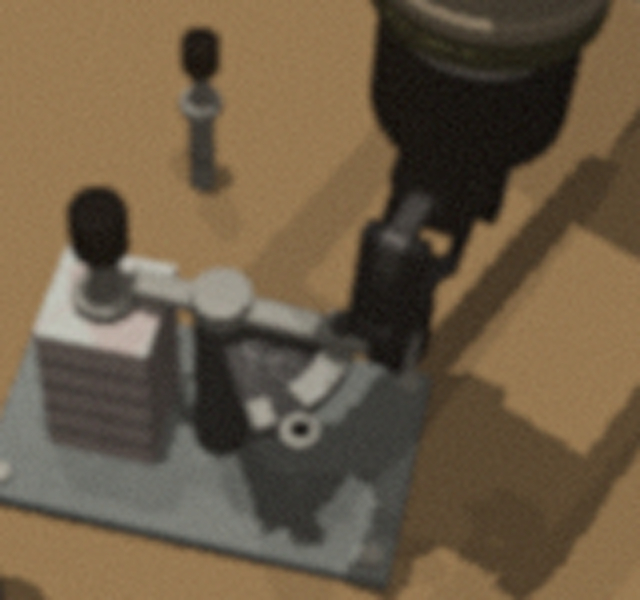

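The knob sits between the fingers, at about (281,272) in the wrist view. I'll shift 5 mm toward the hub and close.

Request:
{"fn": "carry_out", "kwargs": {"increments": [[[-0.005,0.001,0.001],[0,0,0],0.4],[[0,0,0],[0,0,0],0.7],[[0,0,0],[0,0,0],1],[[0,0,0],[0,0,0],1],[[0,0,0],[0,0,0],1],[[0,0,0],[0,0,0],1],[[0,0,0],[0,0,0],1],[[0,0,0],[0,0,0],1]], "newtons": 40}}

```text
time: 3.35
tool_pos: [524.9, 1.0, 137.4]
tcp_rot: [179.6, 0.3, 94.9]
ft_force: [-0.5, 0.1, -0.3]
finger_gap: 0.2
```

```bash
python3 - <<'E'
from h import *
snap('wrist','w3')
s=r.sense();print({k:np.round(s[k],2) for k in('time','tool_pos','tcp_rot','ft_force','wrist_torque','finger_gap')})
E
```

```text
{'time': np.float64(3.4), 'tool_pos': array([524.92,   1.01, 137.44]), 'tcp_rot': array([179.63,   0.32,  94.9 ]), 'ft_force': array([-0.07, -0.06,  0.84]), 'wrist_torque': array([-0.02,  0.01,  0.  ]), 'finger_gap': np.float64(-0.2)}
```

View pics/w3.png

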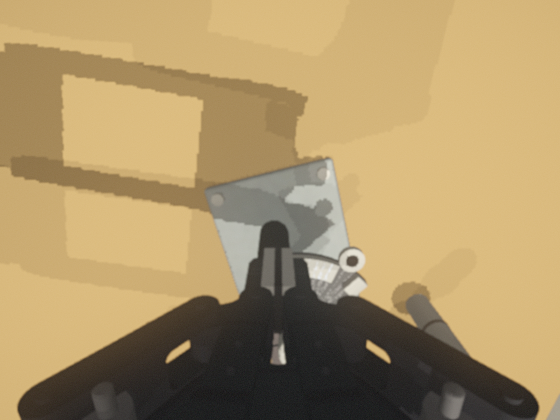

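The gap is 0, so the grip missed the knob. I'll check the fingers against the knob's position.

```bash
python3 - <<'E'
from h import *
snap('scene','s3');snap('side','d3')
s=r.sense();p=s['tool_pos']
for f in ('w3','s3','d3'):
  print(f,'tcp',proj(f,[p,p+[0,0,19],[522,1,165],[522,1,131],[546,-86,137]]).round(0).tolist())
crop('s3',230,130,370,280,4,'c5');crop('d3',240,130,360,280,4,'c6');crop('w3',200,190,360,390,4,'c7')
im=np.hstack([cv2.imread('pics/c5.png')[:600,:400*1+160],]);
E
```

```text
w3 tcp [[278.0, 240.0], [278.0, 255.0], [273.0, 262.0], [273.0, 236.0], [298.0, 356.0]]
s3 tcp [[321.0, 214.0], [322.0, 208.0], [324.0, 204.0], [322.0, 215.0], [275.0, 201.0]]
d3 tcp [[293.0, 236.0], [293.0, 228.0], [294.0, 224.0], [294.0, 239.0], [300.0, 202.0]]
```

View pics/c5.png

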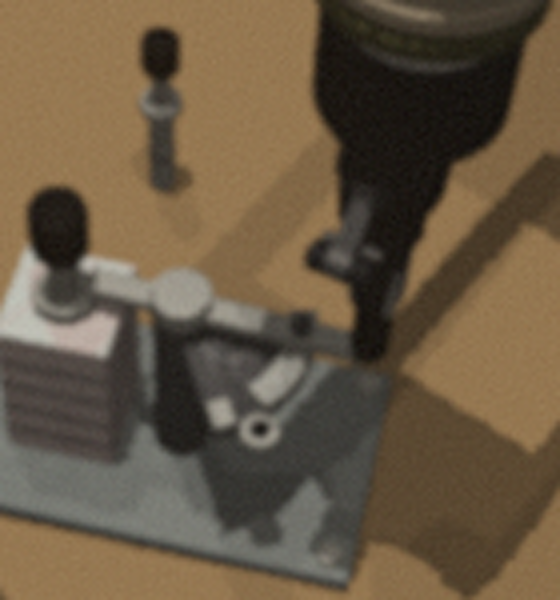

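View pics/c6.png

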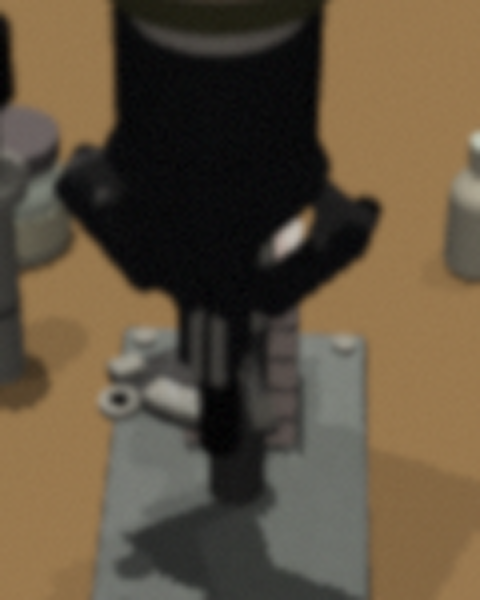

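View pics/c7.png

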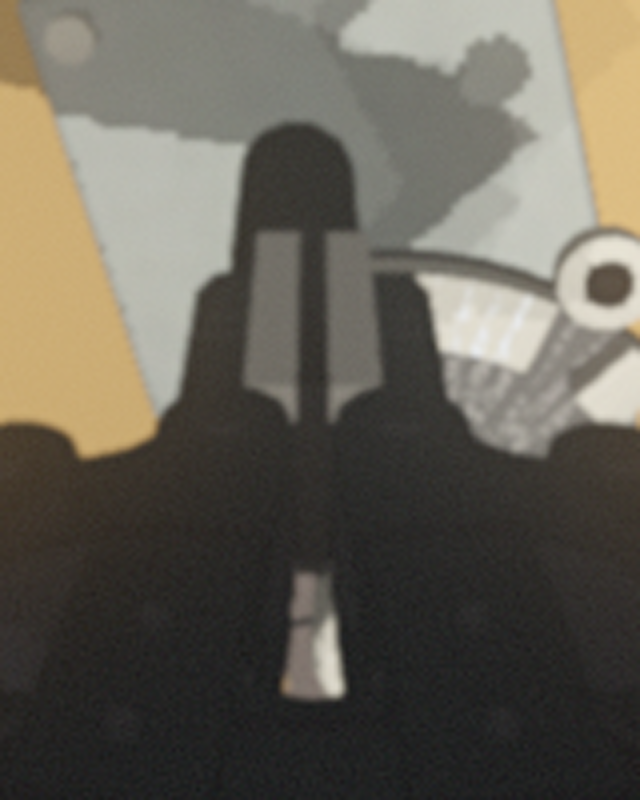

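```bash
python3 - <<'E'
from h import *
np.set_printoptions(precision=1,suppress=True)
s=r.sense();p=s['tool_pos']
for dy in(0,11):
  for dz in (0,10,20,30): print(dy,dz,proj('w3',[p+[0,dy,dz]]),proj('d3',[p+[0,dy,dz]]),proj('s3',[p+[0,dy,dz]]))
print(atz('w3',(274.5,236),165), atz('w2',(281,274),165))
# open fingertips w2
q=np.array([521,6.9,134.8])
print(proj('w2',[q+[42,11,13],q+[42,-11,13],q+[-42,11,13],q+[42,11,35]]))
crop('w2',150,220,410,320,3,'c8')
E
```

```text
0 0 [[278.1 240.2]] [[292.7 236.2]] [[321.4 214.4]]
0 10 [[278.2 247.6]] [[292.7 231.8]] [[321.9 211.2]]
0 20 [[278.3 255.8]] [[292.7 227.4]] [[322.4 207.9]]
0 30 [[278.5 264.9]] [[292.7 222.9]] [[323.  204.6]]
11 0 [[279.7 223.3]] [[290.2 240.5]] [[326.7 217.1]]
11 10 [[279.9 229.9]] [[290.2 236.1]] [[327.3 213.9]]
11 20 [[280.1 237.2]] [[290.2 231.7]] [[327.8 210.7]]
11 30 [[280.4 245.5]] [[290.2 227.2]] [[328.4 207.4]]
[521.7  15.8 165. ] [522.4   2.5 165. ]
[[356.  238.9]
 [349.7 273.6]
 [204.3 226.8]
 [366.4 257.6]]
```

View pics/c8.png

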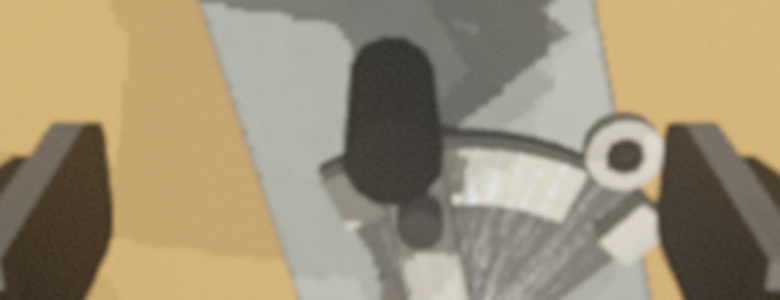

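The fingers closed above the knob. In both the wrist and side pictures the shut tips appear about 30 mm above the reported TCP (wrist row 248, side row 226), so the tips are at z≈168 while the knob's top is at 165. The open tips in the earlier picture show the same offset. I'll open, go about 28 mm lower while watching the force, and check by picture.

Request:
{"fn": "carry_out", "kwargs": {"increments": [[[0,0,0],[0,0,0],0],[[0,0,0],[0,0,0],0],[[0,0,0],[0,0,0],0],[[0,0,0],[0,0,0],0],[[0,0,0],[0,0,0],0],[[0,-0.002,0.014],[0,0,0],0],[[0,0,0.015],[0,0,0],0],[[0,0,0],[0,0,0],0],[[0,0,0],[0,0,0],0]]}}

```text
time: 4.4
tool_pos: [522.1, 0.8, 104.7]
tcp_rot: [179.7, 0.3, 94.9]
ft_force: [0.1, 0.1, 0.3]
finger_gap: 85.4
```

```bash
python3 - <<'E'
from h import *
snap('wrist','w4');snap('side','d4')
s=r.sense();print({k:np.round(s[k],2) for k in('time','tool_pos','tcp_rot','ft_force','finger_gap')})
crop('w4',140,200,420,400,2.8,'c9');crop('d4',220,150,380,280,4,'c10')
E
```

```text
{'time': np.float64(4.5), 'tool_pos': array([522.16,   0.76, 104.97]), 'tcp_rot': array([179.72,   0.3 ,  94.9 ]), 'ft_force': array([ 0.49,  0.25, -0.22]), 'finger_gap': np.float64(85.32)}
```

View pics/c9.png

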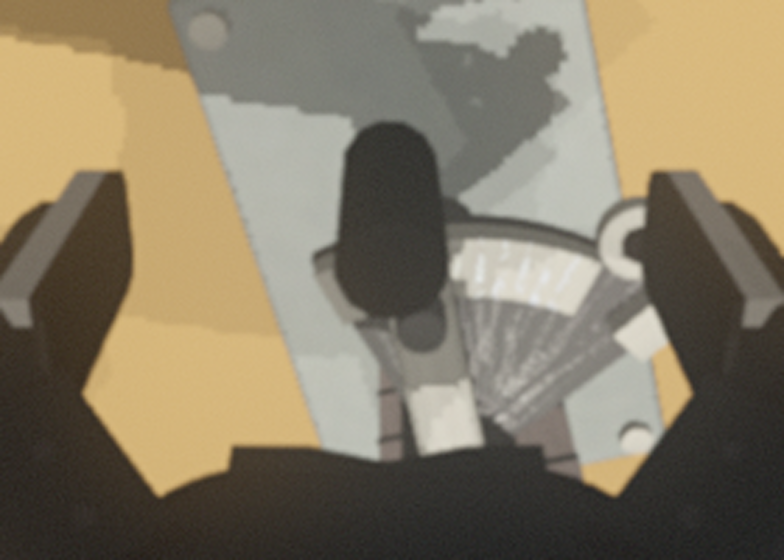

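View pics/c10.png

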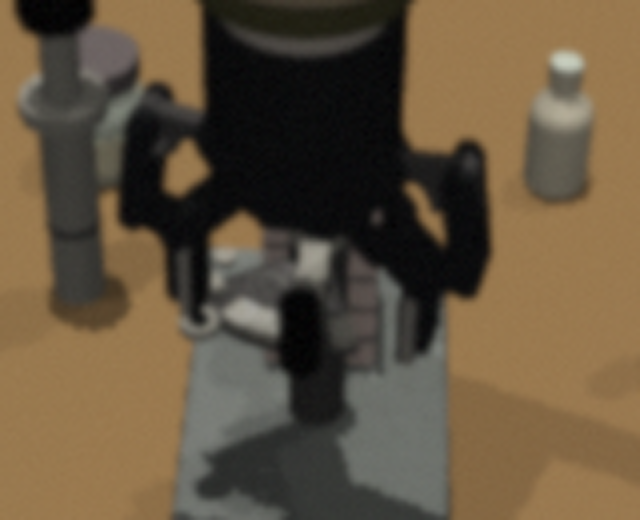

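Request:
{"fn": "carry_out", "kwargs": {"increments": [[[0,0,-0.002],[0,0,0],0.4],[[0,0,0],[0,0,0],0.7],[[0,0,0],[0,0,0],1],[[0,0,0],[0,0,0],1],[[0,0,0],[0,0,0],1],[[0,0,0],[0,0,0],1],[[0,0,0],[0,0,0],1]], "newtons": 40}}

```text
time: 5.2
tool_pos: [523.4, 0.7, 109.0]
tcp_rot: [179.6, 0.3, 94.9]
ft_force: [1.3, 0.5, -0.7]
finger_gap: 16.5
```

```bash
python3 - <<'E'
from h import *
snap('wrist','w5')
s=r.sense();print({k:np.round(s[k],2) for k in('time','tool_pos','tcp_rot','ft_force','wrist_torque','finger_gap')})
E
```

```text
{'time': np.float64(5.25), 'tool_pos': array([523.38,   0.73, 109.02]), 'tcp_rot': array([179.57,   0.33,  94.9 ]), 'ft_force': array([-0.19,  1.15,  0.15]), 'wrist_torque': array([-0.03,  0.06,  0.02]), 'finger_gap': np.float64(16.15)}
```

View pics/w5.png

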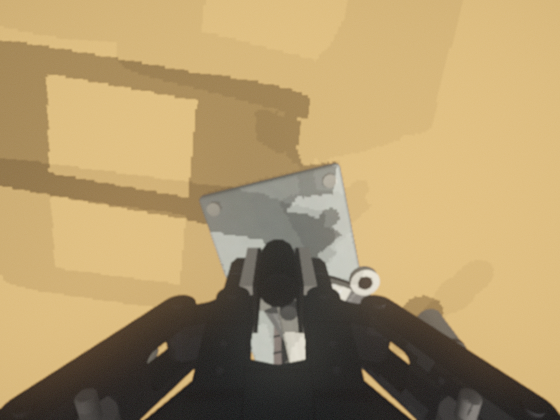

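The grip is on, with a gap of 16.2 mm on the 18 mm knob. Now I'll swing along the arc in 5° chords, turning with the lever.

Request:
{"fn": "carry_out", "kwargs": {"increments": [[[0.001,0.008,0],[0,0,0.087],1],[[0.001,0.008,0],[0,0,0.087],1],[[0.001,0.008,0],[0,0,0.087],1],[[0.001,0.008,0],[0,0,0.087],1],[[0,0,0],[0,0,0],1]]}}

```text
time: 5.75
tool_pos: [555.2, 3.7, 109.0]
tcp_rot: [179.6, 0.2, 74.3]
ft_force: [2.4, -0.6, -0.2]
finger_gap: 16.3
```

```bash
cat > lev.py <<'E'
from h import *
s=r.sense();p=s['tool_pos'];d=p[:2]-[546.3,-86];print({k:np.round(s[k],2) for k in('time','tool_pos','tcp_rot','ft_force','wrist_torque','finger_gap')});print('r',np.linalg.norm(d),'ang',np.degrees(np.arctan2(d[1],d[0])))
E
python3 lev.py
```

```text
{'time': np.float64(5.75), 'tool_pos': array([555.24,   3.72, 109.05]), 'tcp_rot': array([1.7961e+02, 1.7000e-01, 7.4280e+01]), 'ft_force': array([ 2.38, -0.59, -0.16]), 'wrist_torque': array([-0.1 , -0.28, -0.  ]), 'finger_gap': np.float64(16.31)}
r 90.16254079195048 ang 84.30834622539967
```

Request:
{"fn": "carry_out", "kwargs": {"increments": [[[0.001,0.008,0],[0,0,0.087],1],[[0.001,0.008,0],[0,0,0.087],1],[[0.001,0.008,0],[0,0,0.087],1],[[0.001,0.007,0],[0,0,0.08],1],[[0,0,0],[0,0,0],1]]}}

```text
time: 6.25
tool_pos: [584.4, -3.9, 109.1]
tcp_rot: [179.7, 0.0, 54.9]
ft_force: [3.2, -0.9, 0.3]
finger_gap: 16.3
```

```bash
python3 lev.py
```

```text
{'time': np.float64(6.25), 'tool_pos': array([584.35,  -3.89, 109.07]), 'tcp_rot': array([1.7971e+02, 4.0000e-02, 5.4870e+01]), 'ft_force': array([ 3.24, -0.86,  0.26]), 'wrist_torque': array([-0.11, -0.32,  0.03]), 'finger_gap': np.float64(16.34)}
r 90.50248016782295 ang 65.13535212101094
```

Request:
{"fn": "carry_out", "kwargs": {"increments": [[[0,0.002,0],[0,0,0.02],1],[[0,0.002,0],[0,0,0.02],1],[[0,0,0],[0,0,0],1]]}}

```text
time: 6.55
tool_pos: [587.1, -5.2, 109.1]
tcp_rot: [179.8, -0.0, 52.9]
ft_force: [1.8, 0.2, -1.7]
finger_gap: 16.3
```

```bash
python3 lev.py
```

```text
{'time': np.float64(6.55), 'tool_pos': array([587.11,  -5.17, 109.08]), 'tcp_rot': array([ 1.7976e+02, -3.0000e-02,  5.2890e+01]), 'ft_force': array([ 1.79,  0.16, -1.73]), 'wrist_torque': array([-0.04, -0.38,  0.06]), 'finger_gap': np.float64(16.35)}
r 90.54789629350739 ang 63.212266067090724
```

Request:
{"fn": "carry_out", "kwargs": {"increments": [[[0,0.002,0],[0,0,0.02],1],[[0,0.002,0],[0,0,0.02],1],[[0,0,0],[0,0,0],1]]}}

```text
time: 6.85
tool_pos: [587.8, -5.5, 109.1]
tcp_rot: [-179.9, 0.0, 50.6]
ft_force: [3.2, -1.2, 0.2]
finger_gap: 16.9
```

```bash
python3 lev.py; python3 -c "
from h import *
snap('wrist','w6');snap('side','d6');snap('scene','s6');crop('s6',220,160,360,290,5,'c11');crop('w6',200,200,400,350,4,'c12')"
```

```text
{'time': np.float64(6.85), 'tool_pos': array([587.78,  -5.46, 109.07]), 'tcp_rot': array([-1.7991e+02,  1.0000e-02,  5.0640e+01]), 'ft_force': array([ 3.22, -1.22,  0.22]), 'wrist_torque': array([-0.23, -0.52,  0.4 ]), 'finger_gap': np.float64(16.89)}
r 90.5948963254726 ang 62.75035655894551
```

View pics/c11.png

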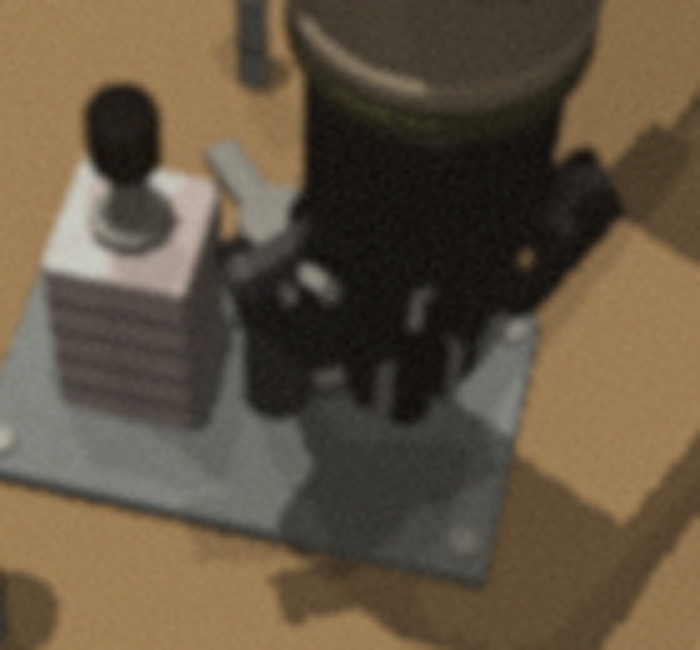

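View pics/c12.png

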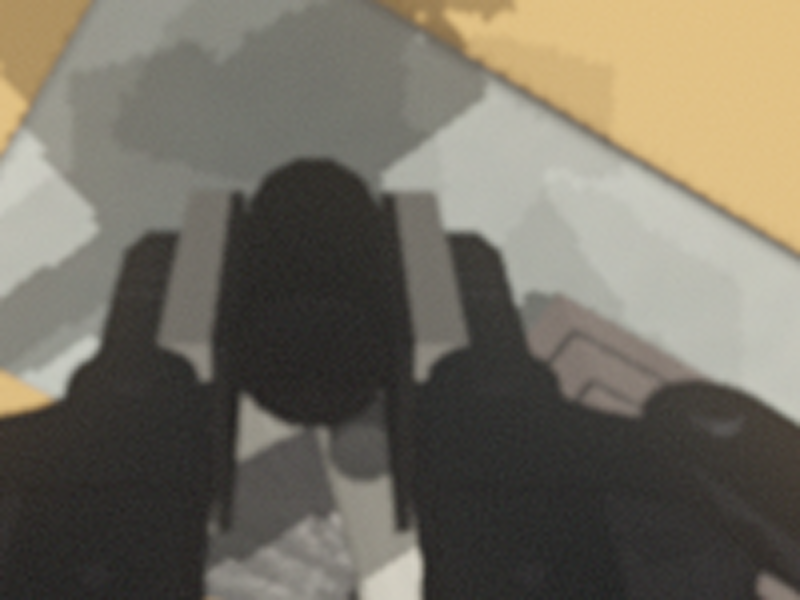

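The last 4 mm commanded moved only 0.7 mm, the wrist moment rose and the gap widened. This looks like the end stop. I'll push once more to confirm.

Request:
{"fn": "carry_out", "kwargs": {"increments": [[[0,0.003,0],[0,0,0],1],[[0,0.003,0],[0,0,0],1],[[0,0.0,0],[0,0,0],1]]}}

```text
time: 7.3
tool_pos: [587.1, -5.3, 108.9]
tcp_rot: [-179.2, 0.2, 50.8]
ft_force: [3.7, -2.7, 0.5]
finger_gap: 16.9
```

```bash
python3 lev.py
```

```text
{'time': np.float64(7.3), 'tool_pos': array([587.11,  -5.31, 108.95]), 'tcp_rot': array([-1.7919e+02,  1.6000e-01,  5.0810e+01]), 'ft_force': array([ 3.73, -2.69,  0.5 ]), 'wrist_torque': array([-0.57, -0.65,  0.03]), 'finger_gap': np.float64(16.88)}
r 90.42728041744029 ang 63.17201681117272
```

The lever is firmly at the stop. I'll release and rise.

Request:
{"fn": "carry_out", "kwargs": {"increments": [[[0,-0.001,0],[0,0,0],0],[[0,0,0],[0,0,0],0],[[0,0,0],[0,0,0],0],[[0,0,0],[0,0,0],0],[[0,0,0],[0,0,0],0],[[0,0,-0.03],[0,0,0],0],[[0,0,-0.04],[0,0,0],0],[[0,0,-0.03],[0,0,0],0],[[0,0,0],[0,0,0],0],[[0,0,0],[0,0,0],0]]}}

```text
time: 8.3
tool_pos: [586.7, -7.4, 209.7]
tcp_rot: [-179.1, 0.3, 50.7]
ft_force: [0.1, -0.4, -0.3]
finger_gap: 85.7
```

```bash
python3 lev.py; python3 -c "
from h import *
snap('wrist','w7');snap('side','d7');snap('scene','s7');crop('s7',220,160,360,290,5,'c13')
im=cv2.imread('pics/w7.png');cv2.imwrite('pics/c14.png',cv2.resize(im,None,fx=1.4,fy=1.4))"
```

```text
{'time': np.float64(8.3), 'tool_pos': array([586.67,  -7.38, 209.72]), 'tcp_rot': array([-179.13,    0.34,   50.66]), 'ft_force': array([ 0.06, -0.38, -0.28]), 'wrist_torque': array([-0.02,  0.01,  0.03]), 'finger_gap': np.float64(85.66)}
r 88.37614319754681 ang 62.81986413218228
```

View pics/c13.png

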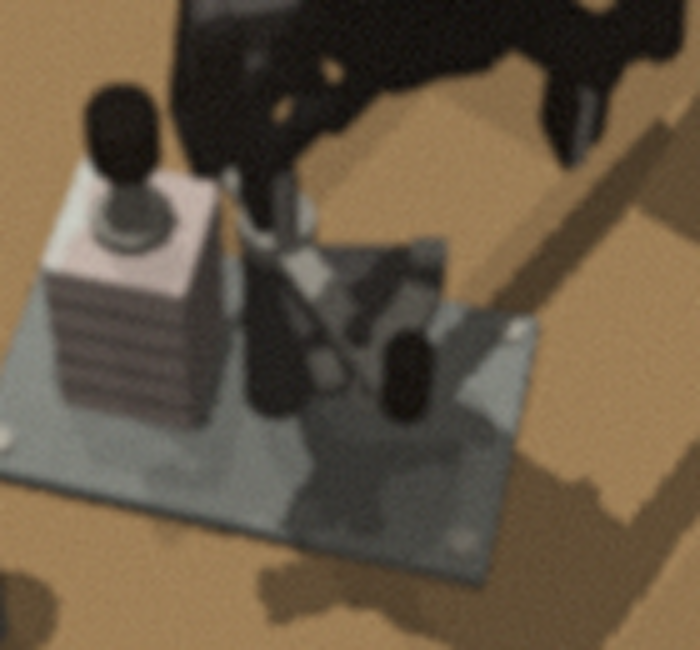

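View pics/c14.png

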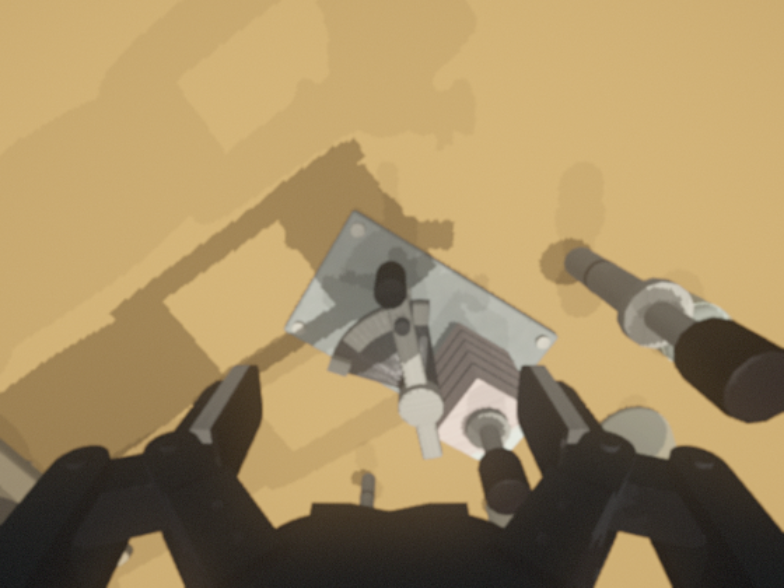

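The lever is in the dot-marked notch. The scene crop shows the knob at (405,375) covering the ring, with the tongue swung clear of the collar. Next I'll level the tool and move above the piston.

Request:
{"fn": "carry_out", "kwargs": {"increments": [[[-0.029,0.017,0],[-0.015,0.006,0],0],[[-0.029,0.017,0.002],[0,0,0],0],[[-0.029,0.017,0.002],[0,0,0],0],[[-0.029,0.017,0.002],[0,0,0],0],[[0,0,0],[0,0,0],0],[[0,0,0],[0,0,0],0]]}}

```text
time: 9.05
tool_pos: [560.0, -142.1, 192.5]
tcp_rot: [-179.2, 0.3, 50.8]
ft_force: [-0.5, -0.1, -0.6]
finger_gap: 85.2
```

```bash
python3 lev.py; python3 -c "
from h import *
snap('wrist','w8');crop('w8',150,150,410,340,3,'c15')
print(proj('w8',[[565.5,-141,182],[565.5,-141,112],[546.3,-86,137]]), proj('w7',[[565.5,-141,182]]))"
```

```text
{'time': np.float64(9.05), 'tool_pos': array([ 559.97, -142.14,  192.52]), 'tcp_rot': array([-179.18,    0.34,   50.81]), 'ft_force': array([-0.49, -0.11, -0.6 ]), 'wrist_torque': array([ 0.01,  0.03, -0.04]), 'finger_gap': np.float64(85.22)}
r 57.77521308211463 ang -76.31495862499789
[[285.70787724 226.00382199]
 [284.90327183 194.23965411]
 [217.9503906  163.95213163]] [[364.56102384 357.2291066 ]]
```

View pics/c15.png

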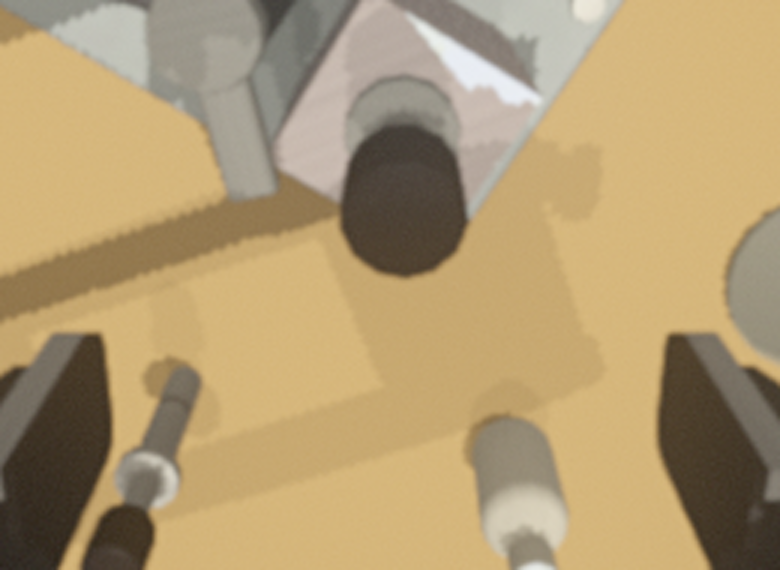

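The head's top disc is at crop (403,217), i.e. (284.5,222.5), within 3 px of the prediction. The piston is therefore at about (566, -140). Now I'll correct the xy position and the tilt.

Request:
{"fn": "carry_out", "kwargs": {"increments": [[[0.005,0.003,0.005],[-0.015,0.006,0],0],[[0,0,0.01],[-0.015,0.006,0],0],[[0,0,0.005],[0,0,0],0],[[0,0,0],[0,0,0],0]]}}

```text
time: 9.5
tool_pos: [566.7, -135.5, 169.8]
tcp_rot: [179.1, -0.4, 51.1]
ft_force: [0.2, -0.9, -0.7]
finger_gap: 85.3
```

```bash
python3 lev.py
```

```text
{'time': np.float64(9.5), 'tool_pos': array([ 566.67, -135.53,  169.83]), 'tcp_rot': array([179.06,  -0.41,  51.08]), 'ft_force': array([ 0.16, -0.93, -0.73]), 'wrist_torque': array([-0.03,  0.05, -0.07]), 'finger_gap': np.float64(85.32)}
r 53.558694084842664 ang -67.64882170803935
```

Request:
{"fn": "carry_out", "kwargs": {"increments": [[[-0.004,0.002,0],[0.016,-0.007,0],0],[[0,0,0],[0,0,0],0],[[0,0,0],[0,0,0],0]]}}

```text
time: 9.8
tool_pos: [566.4, -139.1, 170.4]
tcp_rot: [-180.0, 0.0, 51.2]
ft_force: [-0.3, -0.2, -0.2]
finger_gap: 85.7
```

```bash
python3 lev.py
```

```text
{'time': np.float64(9.8), 'tool_pos': array([ 566.35, -139.1 ,  170.44]), 'tcp_rot': array([-1.7995e+02,  1.0000e-02,  5.1190e+01]), 'ft_force': array([-0.29, -0.18, -0.24]), 'wrist_torque': array([-0.01, -0.06,  0.03]), 'finger_gap': np.float64(85.69)}
r 56.75845763050514 ang -69.30993018345944
```

Good, it is level and in place. Next I'll go down to about z=121 and look.

Request:
{"fn": "carry_out", "kwargs": {"increments": [[[-0.001,0,0.02],[0,0,0],0],[[0,0,0.02],[0,0,0],0],[[0,0,0.009],[0,0,0],0],[[0,0,0],[0,0,0],0],[[0,0,0],[0,0,0],0]]}}

```text
time: 10.3
tool_pos: [568.0, -141.0, 123.2]
tcp_rot: [179.8, -0.1, 51.1]
ft_force: [-0.1, -0.3, 0.4]
finger_gap: 85.7
```

```bash
python3 lev.py; python3 -c "
from h import *
snap('wrist','w9');crop('w9',140,200,420,400,2.8,'c16');snap('side','d9');crop('d9',220,100,400,260,4,'c17')
p=r.sense()['tool_pos']
print(proj('d9',[p,p+[0,0,30],p+[0,0,43],[566,-140,152],[566,-140,182]])-[220,100])"
```

```text
{'time': np.float64(10.3), 'tool_pos': array([ 568.02, -141.04,  123.2 ]), 'tcp_rot': array([ 1.798e+02, -8.000e-02,  5.114e+01]), 'ft_force': array([-0.07, -0.29,  0.41]), 'wrist_torque': array([ 0.06,  0.01, -0.01]), 'finger_gap': np.float64(85.68)}
r 59.17326125693071 ang -68.46457815013693
[[78.99359182 87.78082396]
 [79.15579075 75.22123317]
 [79.22733397 69.61789537]
 [80.05401511 76.47909037]
 [80.23944648 63.41544052]]
```

View pics/c16.png

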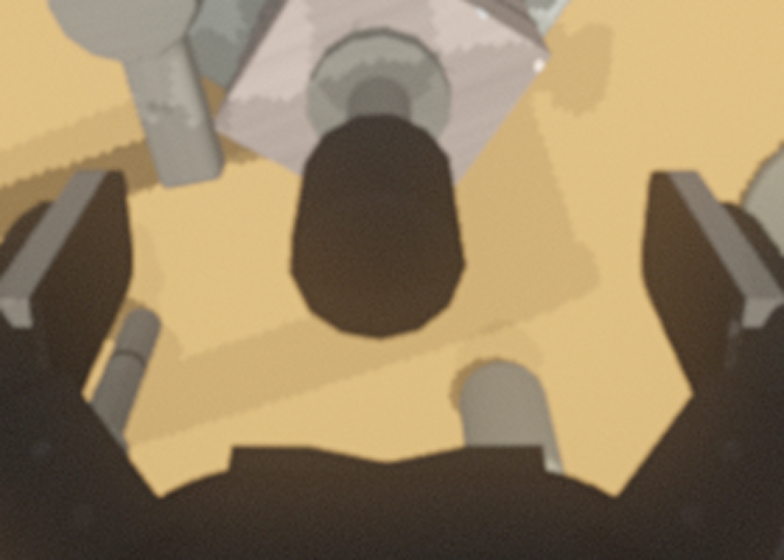

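View pics/c17.png

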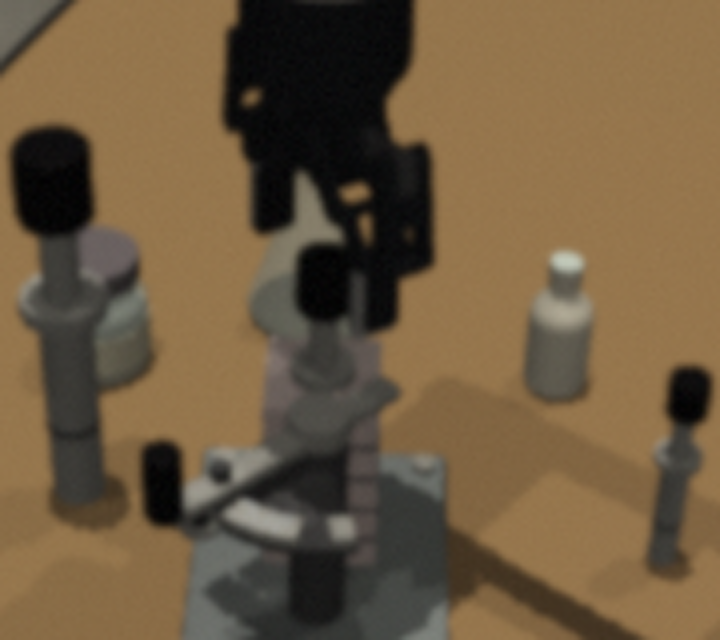

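The jaw centre is at crop column 386 and the head at 378, which is about 1.5 mm off, so I'll correct that, go slightly lower and grip.

Request:
{"fn": "carry_out", "kwargs": {"increments": [[[0,-0.002,0.006],[0,0,0],0],[[0,0,0],[0,0,0],0],[[0,0,0],[0,0,0],0]]}}

```text
time: 10.7
tool_pos: [567.8, -140.1, 119.2]
tcp_rot: [179.6, -0.2, 51.2]
ft_force: [-0.3, -0.1, 0.8]
finger_gap: 85.2
```

```bash
python3 lev.py;python3 -c "
from h import *
snap('wrist','w10');crop('w10',140,200,420,400,2.8,'c18')"
```

```text
{'time': np.float64(10.7), 'tool_pos': array([ 567.82, -140.08,  119.15]), 'tcp_rot': array([ 1.7959e+02, -1.6000e-01,  5.1150e+01]), 'ft_force': array([-0.28, -0.08,  0.79]), 'wrist_torque': array([-0.01, -0.03,  0.02]), 'finger_gap': np.float64(85.2)}
r 58.21084364652202 ang -68.2982240896423
```

View pics/c18.png

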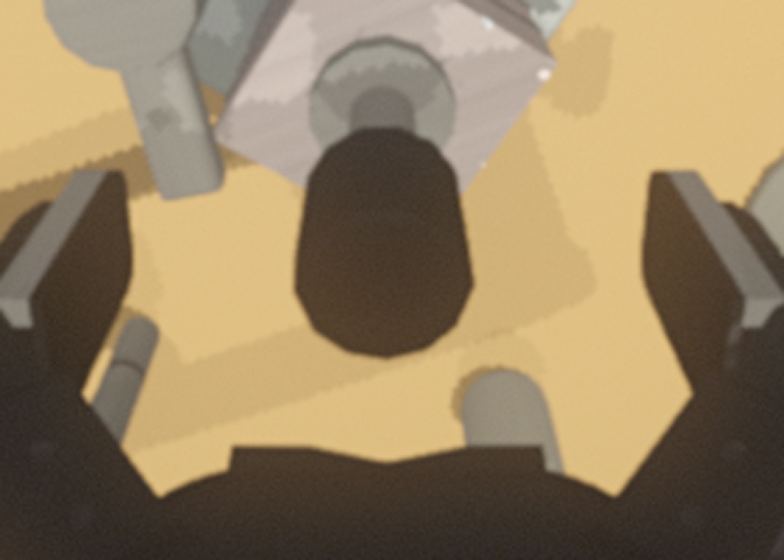

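Request:
{"fn": "carry_out", "kwargs": {"increments": [[[0,0,0],[0.007,-0.003,0],0.3],[[0,0,0],[0,0,0],0.6],[[0,0,0],[0,0,0],1],[[0,0,0],[0,0,0],1],[[0,0,0],[0,0,0],1],[[0,0,0],[0,0,0],1],[[0,0,0],[0,0,0],1]], "newtons": 50}}

```text
time: 11.45
tool_pos: [567.7, -139.9, 119.7]
tcp_rot: [-180.0, 0.0, 51.2]
ft_force: [-1.7, 1.1, 0.0]
finger_gap: 26.6
```

```bash
python3 lev.py;python3 -c "
from h import *
snap('wrist','w11');crop('w11',140,200,420,400,2.8,'c19')"
```

```text
{'time': np.float64(11.45), 'tool_pos': array([ 567.73, -139.91,  119.68]), 'tcp_rot': array([-1.7996e+02,  2.0000e-02,  5.1160e+01]), 'ft_force': array([-1.72,  1.05,  0.01]), 'wrist_torque': array([0.06, 0.08, 0.  ]), 'finger_gap': np.float64(26.64)}
r 58.01464130816977 ang -68.32337326035568
```

View pics/c19.png

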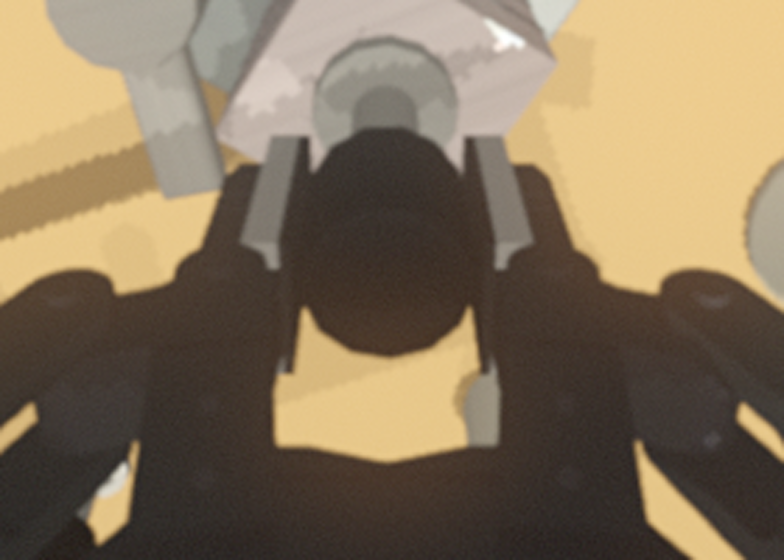

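The head is gripped (gap 26.6 mm) with about 2 N of lateral force and baseline z = 119.7. I'll lift gently.

Request:
{"fn": "carry_out", "kwargs": {"increments": [[[0,0,-0.004],[0,0,0],1],[[0,0,-0.004],[0,0,0],1],[[0,0,-0.004],[0,0,0],1],[[0,0,0],[0,0,0],1]]}}

```text
time: 11.9
tool_pos: [567.0, -139.9, 130.2]
tcp_rot: [-179.8, 0.1, 51.1]
ft_force: [0.9, -0.4, -4.8]
finger_gap: 26.6
```

```bash
python3 lev.py
```

```text
{'time': np.float64(11.9), 'tool_pos': array([ 566.97, -139.92,  130.15]), 'tcp_rot': array([-1.7985e+02,  8.0000e-02,  5.1140e+01]), 'ft_force': array([ 0.9 , -0.37, -4.84]), 'wrist_torque': array([-0.07, -0.28, -0.04]), 'finger_gap': np.float64(26.6)}
r 57.74437262660101 ang -69.02892011880498
```

Request:
{"fn": "carry_out", "kwargs": {"increments": [[[0,0,-0.005],[0,0,0],1],[[0,0,-0.005],[0,0,0],1],[[0,0,-0.005],[0,0,0],1],[[0,0,-0.005],[0,0,0],1],[[0,0,0],[0,0,0],1]]}}

```text
time: 12.4
tool_pos: [567.1, -140.0, 151.9]
tcp_rot: [-179.9, 0.1, 51.1]
ft_force: [0.1, -0.4, -4.3]
finger_gap: 26.3
```

```bash
python3 lev.py
```

```text
{'time': np.float64(12.4), 'tool_pos': array([ 567.11, -139.96,  151.89]), 'tcp_rot': array([-1.7986e+02,  8.0000e-02,  5.1140e+01]), 'ft_force': array([ 0.1 , -0.39, -4.3 ]), 'wrist_torque': array([-0.13, -0.18,  0.06]), 'finger_gap': np.float64(26.31)}
r 57.83789081000511 ang -68.9113531315163
```

Lifted 32.2 mm so far; 17.8 mm remain. I'll approach in smaller steps.

Request:
{"fn": "carry_out", "kwargs": {"increments": [[[0,0,-0.005],[0,0,0],1],[[0,0,-0.005],[0,0,0],1],[[0,0,-0.003],[0,0,0],1],[[0,0,0],[0,0,0],1],[[0,0,0],[0,0,0],1]]}}

```text
time: 12.9
tool_pos: [567.0, -139.9, 166.3]
tcp_rot: [-179.8, 0.1, 51.1]
ft_force: [1.8, 0.5, -4.5]
finger_gap: 26.5
```

```bash
python3 lev.py; python3 -c "
from h import *
for n,f in(('wrist','w12'),('side','d12'),('scene','s12')): snap(n,f)
crop('d12',260,120,340,220,6,'c20');crop('s12',210,120,300,220,6,'c21');crop('w12',140,140,420,340,2.8,'c22')"; python3 lev.py
```

```text
{'time': np.float64(12.9), 'tool_pos': array([ 566.99, -139.85,  166.26]), 'tcp_rot': array([-1.7985e+02,  8.0000e-02,  5.1150e+01]), 'ft_force': array([ 1.78,  0.51, -4.54]), 'wrist_torque': array([-0.11, -0.32,  0.01]), 'finger_gap': np.float64(26.48)}
r 57.693506476039566 ang -68.97982161595493
{'time': np.float64(13.05), 'tool_pos': array([ 567.  , -139.89,  166.12]), 'tcp_rot': array([-1.7984e+02,  8.0000e-02,  5.1150e+01]), 'ft_force': array([ 0.95, -0.12, -4.19]), 'wrist_torque': array([-0.05, -0.28, -0.04]), 'finger_gap': np.float64(26.45)}
r 57.72391218665243 ang -68.98865425570452
```

View pics/c20.png

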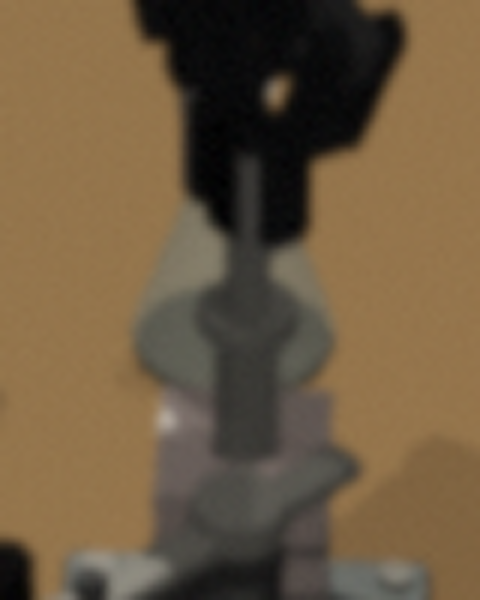

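View pics/c21.png

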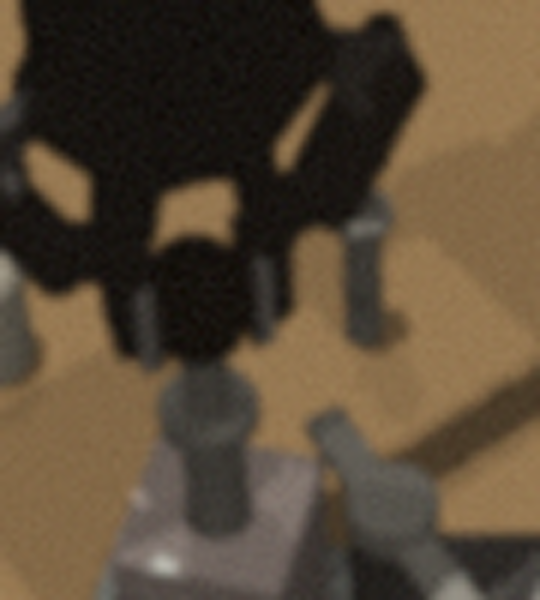

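View pics/c22.png

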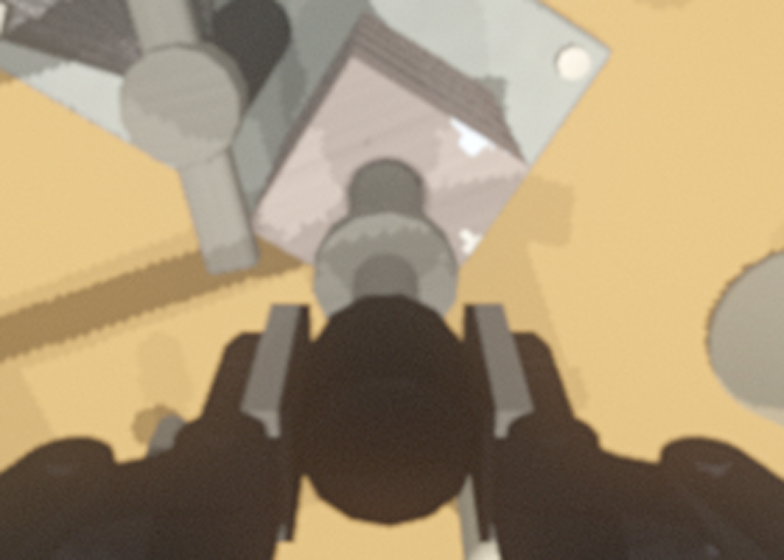

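Raised 46.4 mm. The groove is not out yet, as expected. I'll finish with the last 3.6 mm.

Request:
{"fn": "carry_out", "kwargs": {"increments": [[[0,0,-0.003],[0,0,0],1],[[0,0,0],[0,0,0],1],[[0,0,0],[0,0,0],1]]}}

```text
time: 13.35
tool_pos: [566.9, -139.9, 168.9]
tcp_rot: [-179.8, 0.1, 51.1]
ft_force: [0.9, -0.4, -5.6]
finger_gap: 26.7
```

```bash
python3 lev.py; python3 -c "
from h import *
for n,f in(('wrist','w13'),('side','d13'),('scene','s13')): snap(n,f)
crop('s13',225,180,265,220,14,'c23');crop('w13',240,180,320,250,9,'c24')"; python3 lev.py
```

```text
{'time': np.float64(13.35), 'tool_pos': array([ 566.92, -139.9 ,  168.91]), 'tcp_rot': array([-1.7983e+02,  9.0000e-02,  5.1140e+01]), 'ft_force': array([ 0.93, -0.42, -5.61]), 'wrist_torque': array([-0.14, -0.34, -0.02]), 'finger_gap': np.float64(26.66)}
r 57.711487770134525 ang -69.06638714154982
{'time': np.float64(13.5), 'tool_pos': array([ 566.92, -139.87,  168.92]), 'tcp_rot': array([-1.7982e+02,  9.0000e-02,  5.1140e+01]), 'ft_force': array([ 1.41, -0.23, -5.32]), 'wrist_torque': array([-0.15, -0.41, -0.01]), 'finger_gap': np.float64(26.42)}
r 57.68406490902837 ang -69.05947849885936
```

View pics/c23.png

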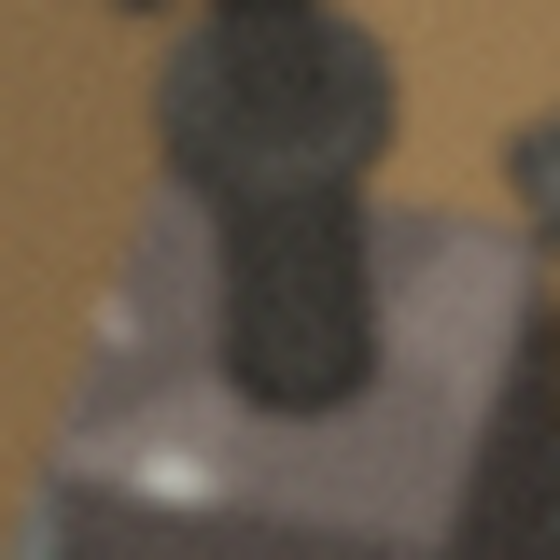

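View pics/c24.png

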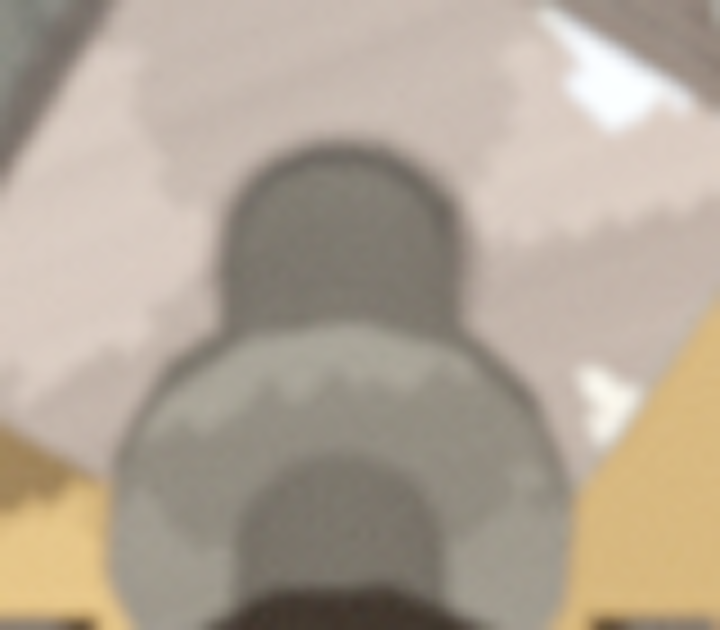

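The top edge of the groove is just showing as a thin dark rim, which fits a 49.2 mm rise. I'll go up 0.8 mm more.

Request:
{"fn": "carry_out", "kwargs": {"increments": [[[0,0,-0.001],[0,0,0],1],[[0,0,0],[0,0,0],1],[[0,0,0],[0,0,0],1]]}}

```text
time: 13.8
tool_pos: [566.9, -139.9, 169.9]
tcp_rot: [-179.8, 0.1, 51.1]
ft_force: [1.4, -1.0, -5.5]
finger_gap: 26.7
```

```bash
python3 lev.py; python3 -c "
from h import *
for n,f in(('wrist','w14'),('side','d14'),('scene','s14')): snap(n,f)
crop('w14',240,180,320,250,9,'c25')"; python3 lev.py
```

```text
{'time': np.float64(13.8), 'tool_pos': array([ 566.89, -139.89,  169.88]), 'tcp_rot': array([-1.7982e+02,  9.0000e-02,  5.1140e+01]), 'ft_force': array([ 1.42, -1.02, -5.53]), 'wrist_torque': array([-0.13, -0.41,  0.04]), 'finger_gap': np.float64(26.74)}
r 57.689867842918645 ang -69.08436933845203
{'time': np.float64(13.95), 'tool_pos': array([ 566.9 , -139.85,  169.83]), 'tcp_rot': array([-1.7982e+02,  9.0000e-02,  5.1150e+01]), 'ft_force': array([ 1.82, -0.69, -5.16]), 'wrist_torque': array([-0.18, -0.37,  0.03]), 'finger_gap': np.float64(26.55)}
r 57.65908452641968 ang -69.06881903267042
```

View pics/c25.png

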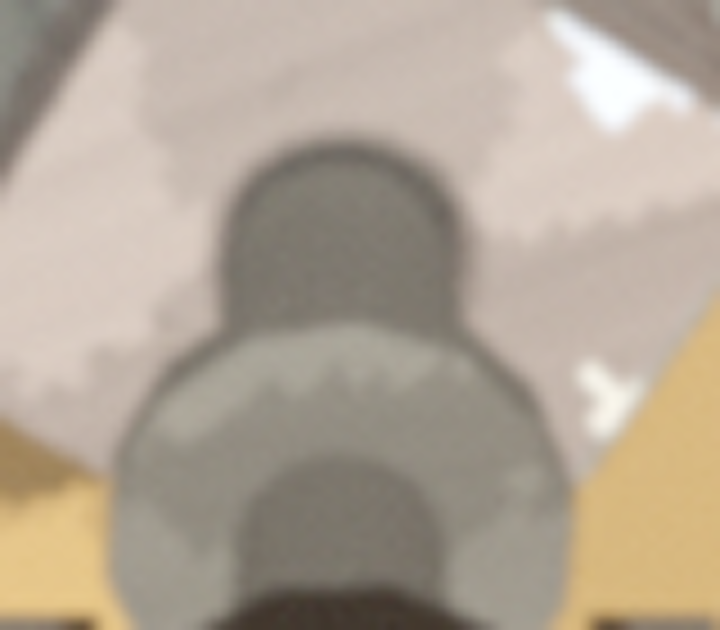

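View pics/d14.png

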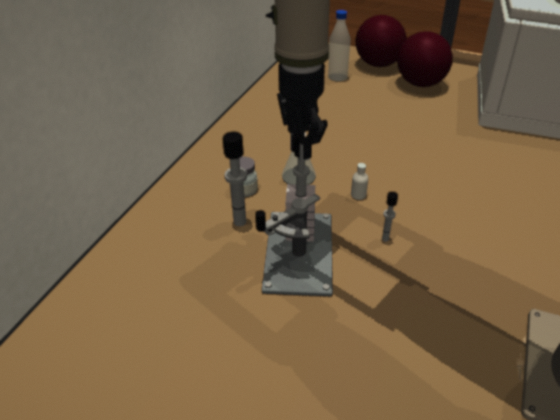

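The rise reads 50.15 mm by encoder. As an independent check for slip, I'll measure the collar's height by image.

```bash
python3 - <<'E'
from h import *
np.set_printoptions(precision=1,suppress=True)
def fe(f,c,rad,z):
    a=np.linspace(0,2*np.pi,180);P=np.c_[c[0]+rad*np.cos(a),c[1]+rad*np.sin(a),np.full(180,z)]
    q=proj(f,P);return q[:,1].min(),q[:,1].max(),q[:,0].min(),q[:,0].max()
for c in([566,-140],[566.3,-138.8],[567,-138]):
  print(c,'bore',fe('w14',c,10.75,112),[ (dz,[round(float(v),1) for v in fe('w14',c,16,120+dz)]) for dz in(44,48,50,52,56)])
  print('   scene collar top',[(dz,[round(float(v),1) for v in fe('s14',c,16,120+dz)]) for dz in(46,50,54)],'side',[(dz,[round(float(v),1) for v in fe('d14',c,16,120+dz)]) for dz in(46,50,54)])
crop('s14',215,160,275,220,10,'c26');crop('d14',270,150,330,210,10,'c27')
E
```

```text
[566, -140] bore (np.float64(195.7976053279375), np.float64(222.06495589704267), np.float64(264.91854624817864), np.float64(292.68802899971536)) [(44, [212.0, 259.6, 253.0, 304.7]), (48, [214.3, 262.6, 252.4, 305.2]), (50, [215.5, 264.2, 252.2, 305.4]), (52, [216.7, 265.8, 251.9, 305.7]), (56, [219.1, 269.1, 251.4, 306.3])]
   scene collar top [(46, [179.6, 193.3, 235.6, 253.1]), (50, [178.2, 191.9, 235.5, 253.0]), (54, [176.8, 190.5, 235.3, 252.9])] side [(46, [165.4, 175.6, 291.5, 308.8]), (50, [163.7, 173.9, 291.5, 308.8]), (54, [161.9, 172.1, 291.5, 308.9])]
[566.3, -138.8] bore (np.float64(194.38626648878062), np.float64(220.72766984033132), np.float64(264.2286282757773), np.float64(292.03683530772594)) [(44, [210.3, 258.0, 252.1, 303.9]), (48, [212.5, 261.0, 251.5, 304.4]), (50, [213.7, 262.6, 251.3, 304.6]), (52, [214.8, 264.2, 251.0, 304.9]), (56, [217.3, 267.4, 250.4, 305.4])]
   scene collar top [(46, [180.0, 193.7, 236.1, 253.6]), (50, [178.6, 192.3, 235.9, 253.5]), (54, [177.2, 190.9, 235.7, 253.4])] side [(46, [165.7, 175.9, 291.1, 308.4]), (50, [164.0, 174.2, 291.1, 308.4]), (54, [162.2, 172.4, 291.1, 308.5])]
[567, -138] bore (np.float64(193.04774590202905), np.float64(219.45950722394224), np.float64(264.26602511922346), np.float64(292.11129294927355)) [(44, [208.6, 256.5, 252.1, 304.0]), (48, [210.8, 259.5, 251.6, 304.5]), (50, [211.9, 261.0, 251.3, 304.7]), (52, [213.1, 262.6, 251.0, 305.0]), (56, [215.5, 265.9, 250.4, 305.6])]
   scene collar top [(46, [180.4, 194.1, 236.2, 253.7]), (50, [179.1, 192.8, 236.0, 253.6]), (54, [177.6, 191.4, 235.8, 253.5])] side [(46, [165.9, 176.1, 290.6, 307.9]), (50, [164.1, 174.4, 290.6, 307.9]), (54, [162.4, 172.6, 290.6, 308.0])]
```

View pics/c26.png

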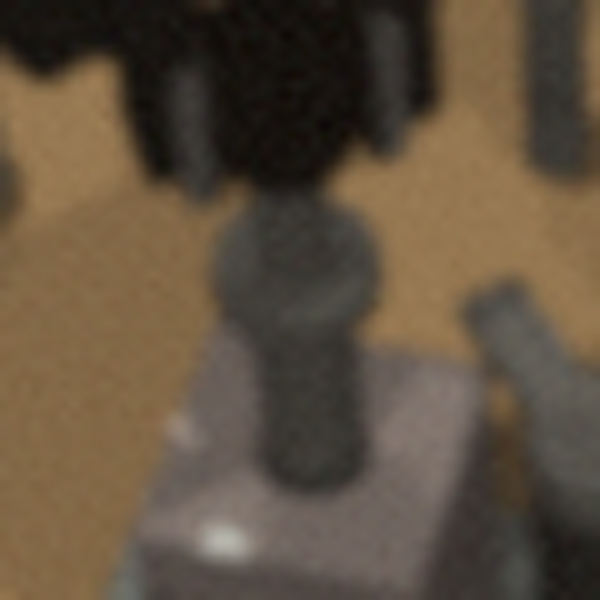

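View pics/c27.png

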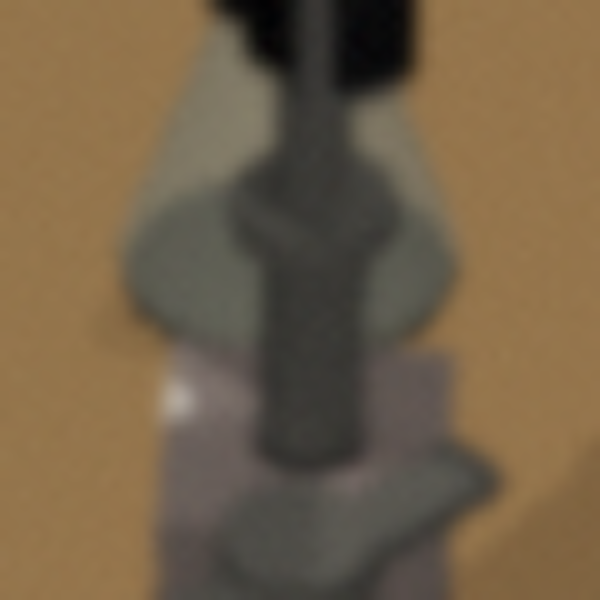

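In the wrist picture the bore's far rim is at about row 196 and the collar's edge at about 215.8. For the bore at (566, -140) the model gives 195.8 and 215.5 at a 50 mm rise, so there was no slip. The bystanders stand where they did and the lever is still in the free notch. I'll hand in.

```bash
python3 -c "
from h import *
print(r.hand_in())"; python3 lev.py
```

```text
the job is handed in; nothing more can be done
None
the job is handed in; nothing more can be done
```

I threw the lever over to its end stop in the dot-marked notch. I then gripped the piston by its head, drew it straight up and handed the job in at about 14 s, still gripping it.

- **Lever:** it stopped moving at about 63° in world angle (63.4° expected for the free notch). Afterwards the pictures showed the knob covering the dot and the tongue clear of the collar.
- **Piston rise:** the arm's readings give 50.15 mm, and the collar's position in the wrist picture fits 50 mm to within about 1 mm. The groove itself showed only as a thin dark rim at the bore's mouth, so the pictures alone do not pin its height any closer.
- **Sideways force:** it stayed around 2 N or less, and the downward load was about 5 N.
- **Bystanders:** the jar, flask and dropper bottle were not touched and look unmoved in the last side picture.

My first try at gripping the knob closed on air. The finger tips appear about 30 mm higher in the pictures than the reported tool position says. I allowed for that from then on, and both later grips held.

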